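# Free a latched sample drawer with the release rod

### The job

The power is off and both sample drawers are latched shut. Take the release rod with the red handle out of its stand, push it straight down through the round hole in the top of the blue unit, behind its drawer, until the spring catch lets go and the blue drawer springs open, then put the rod back in its stand. Leave the yellow drawer shut.

Things in the scene. Friction and masses are not known exactly. Their poses are not given: they have to be found in the camera images.
- release_rod: Upright steel rod, 10 mm in diameter, flat foot, with a round red handle on top, 24 mm in diameter. Origin: centre of the foot (lower tip); z runs up along the rod. The handle reaches from 65 to 112 mm above the origin (middle at 88 mm); about 80 g. It stands loose in the hole of the stand, its foot 10 mm above the worktop.
- rod_stand: Grey block 60 x 60 mm, top 54 mm above the worktop; fixed to the worktop. Origin: centre of the underside, z up. In the middle of its top is a vertical blind hole 18 mm in diameter (32 mm at the bevelled mouth), 44 mm deep, floor 10 mm above the worktop.
- blue_unit: White case 150 (x) x 84 (y) x 70 (z) mm with a blue drawer front and a blue top over its rear part; fixed to the worktop. Origin: centre of the underside; z up, -x is the front, where the drawer comes out by up to 60 mm; a finger pull sticks out 11 mm from the front. The release hole is vertical, in the top (z = 70 mm) at x = +46 mm, y = 0 in this frame.
- yellow_unit: The same unit in yellow, same size and frame; to be left alone.
- blue_drawer (a joint): How far the blue drawer is out, m: 0 latched shut, 0.06 fully open. Once released its spring drives it fully out within about half a second, and it stays out. A loose Petri dish lies in it.
- yellow_drawer (a joint): The same for the yellow drawer.
- blue_hole (a point): Centre of the mouth of the blue unit's release hole, 70 mm above the worktop. Hole 22 mm in diameter (34 mm at the bevelled mouth). 30 mm below the mouth lies the flat orange head of the spring catch, 20 mm in diameter: it starts to yield at about 3 N, lets the drawer go after 6 to 7 mm (about 6 N) and is stopped after 14 mm (about 9 N).
Mind the look-alikes: they are no part of the job. What is meant by the release_rod is not black or orange, and is the larger of those in its own colour.

How it is judged:
On the way, in this order (a step that is already met when the one before it is completed fails the run):
1. the rod is lifted out of its stand (z of release_rod in the frame of rod_stand above 0.056 m), for 0.1 s.
2. the rod's foot is pushed down the blue unit's hole onto the catch while the drawer is still shut (z of release_rod in the frame of blue_unit below 0.043 m and x of release_rod in the frame of blue_unit between 0.034 and 0.058 m and y of release_rod in the frame of blue_unit between -0.012 and 0.012 m and value of joint blue_drawer below 0.04 m), for 0.02 s.
At the end, for the whole second after the job is handed in: The blue drawer is out by more than 45 mm, the yellow drawer is shut (within 5 mm), and the rod stands at rest in its stand, its foot within 10 mm of the bottom of the hole, leaning by less than 20 degrees (value of joint blue_drawer above 0.045 m and value of joint yellow_drawer below 0.005 m and horizontal distance between release_rod and rod_stand below 0.012 m and z of release_rod in the frame of rod_stand below 0.02 m and angle between release_rod's own z axis and vertical below 0.35 rad and linear speed of release_rod below 0.03 m/s); the robot touches nothing.
It fails at once if the yellow drawer is opened (value of joint yellow_drawer above 0.01 m).
It also fails if it takes over 40 s, if anything falls off the work surface, if the arm or the gripper's body presses on something with over 40 N, if the wrist force passes 120 N, or if a joint passes its speed limit or range.

### The arm

A 6-joint arm with a two-finger parallel gripper is mounted at the origin on a cart in front of the work surface, level with it; the furniture and walls round the work are solid. World frame = base frame: x ahead of the robot, y to its left, z up, the work surface at z = 0. Lengths are in m, angles in rad, forces in N, time in s.
With the tool pointing down it reaches from about 0.35 to 0.85 m from the base axis. Payload 8.1 kg.
Tool frame: the origin (TCP) lies midway between the tips of the shut fingers; the grasp point (between the pads) lies 19 mm behind it; z points along the fingers, y is the direction in which the jaws open and shut (so a half turn about z gives the same grasp; the last joint's range is limited). The gripper opens to 93 mm and grips with 3 to 60 N. Pads are 15 mm wide; open, the fingers measure 128 mm over their backs; the gripper's body (75 mm by 188 mm) begins 65 mm behind the grasp point.
Start: joints at [1.154, 0.13, 1.488, -0, 1.523, -0.085], TCP at [0.195, 0.567, 0.219] pointing down, gripper open.
Joint ranges: [-2.96, 2.96], [-0.89, 2.26], [0.02, 2.5], [-1.34, 4.48], [0, 2.73], [-2.66, 2.66]. Speed limits (rad/s): [2.39, 2.39, 2.79, 3.14, 3.14, 3.14].

### API

Orientations are given as [roll, pitch, yaw] about the fixed x, y, z axes, in that order (R = Rz(yaw) Ry(pitch) Rx(roll)).
In Python, from cell import bot, cams gives the robot as it stands.
- The arm moves only by the tool apply_moves, never from a script. Its argument "commands" is a list of rows, each an object of numbers: "dx", "dy", "dz": the shift along the world's x, y, z in m; "wx", "wy", "wz": the turn, a rotation vector about the world's x, y, z in rad. In form: [{"dx": .., "dy": .., "dz": .., "wx": .., "wy": .., "wz": ..}, ...]. A call has 1 to 8 rows; each row shifts and turns the commanded pose from where the row before left it; what a row does not reach is not made up. A row lasts 1/10 s, in which the tool goes at most 50 mm and 8.59 degrees, less where a joint would pass 70% of its speed; a pose out of reach is approached as far as the arm can. A call is refused whole if a number of a shift passes 0.05 or a number of a turn 0.15, either way. A call with a gripper value outside its range is refused whole. "gripper" is the finger opening in m, from 0 to 0.093, set as the call begins (left out, the last holds). The fingers move at their own pace and stop on an object; "newtons" is the grip in N (left out, the last holds). Time passes only in rows, so rows that do not move let the fingers close. It gives the time, the measured TCP pose, the force and the opening at its end, in the units of the state.
- bot.sense(): the state, without advancing time (a new reading comes with each control period).
- cams.grab_frame(name): name is "scene" or "top" or "wrist"; returns a dict with "frame" (400x640x3 uint8, red, green, blue), "intrinsics" (3x3 intrinsics, pixels), "distortion" ([k1, k2, p1, p2, k3] as OpenCV has them; the pictures are not rectified), "R" (3x3) and "t" (3): a world point X has camera coordinates R X + t; the wrist camera has in their place "tool_from_camera" (4x4, takes a point from camera to tool coordinates, whose origin is the TCP and whose axes are the flange's). Camera axes: x right, y down, z forward; pixel columns grow to the right and rows downward; lengths in m; the calibration is good to about 2 mm. A picture is of the moment at which its call begins: read the wrist's pose just before it. There is no depth.
- bot.job_done(): hands the job in, once; it reports no verdict.
The state is a dict: "clock": time; "joints": joint angles; "qvel": joint speeds; "effort": joint torques, N m; "eef_pos": TCP position; "tcp_rot": TCP orientation; "force": force on the tool from outside, world axes, zero at the start; "ft_torque": the same for the moment, N m; "gripper_width": finger opening in m.
Only numpy, scipy, OpenCV 4.12 (cv2) and the standard library are available. Lean on these libraries where they do the work, as an engineer would, in place of code of your own. Each camera call takes 0.05 s, during which the arm holds its last target.

## Working session

There is one attempt and no reset: what is moved stays moved. The work goes in short steps, Python scripts to look and compute and a tool call to move; the robot and the scene stay as the last step left them, time stands still between calls to the robot, and variables do not carry over. Pictures are saved under pics/ and viewed, and the job is handed in when it is done.

Besides the shell and the picture viewer there is one more tool, called after ">>>" as name(argument=value, ...) on one line, values as JSON. apply_moves: Moves the arm, as the interface text tells. Its arguments: {"type":"object","properties":{"commands":{"type":"array","items":{"type":"object","properties":{"dx":{"type":"number"},"dy":{"type":"number"},"dz":{"type":"number"},"wx":{"type":"number"},"wy":{"type":"number"},"wz":{"type":"number"}}}},"gripper":{"type":"number"},"newtons":{"type":"number"}},"required":["commands"]}

```bash
mkdir -p pics; ls
python3 - <<'E'
from cell import bot,cams
import cv2
print(bot.sense())
for n in ["scene","top"]:
    d=cams.grab_frame(n); cv2.imwrite(f"pics/{n}0.png",d["frame"][:,:,::-1])
    print(n,d["intrinsics"],d["distortion"],d["R"],d["t"])
E
```

```text
pics
{'clock': 0.0, 'joints': array([ 1.15362485e+00,  1.31171798e-01,  1.48926484e+00,  2.47991835e-05,
        1.52299877e+00, -8.53993557e-02]), 'qvel': array([ 0.00050199, -0.0010959 ,  0.00155658, -0.00053148,  0.00179671,
        0.00020741]), 'effort': array([-1.86893344e-04, -5.59864175e+01, -4.91740751e+01,  7.66882603e-02,
        3.60034034e-02, -1.67413727e-04]), 'eef_pos': array([0.19517102, 0.56677139, 0.21758903]), 'tcp_rot': array([-3.13975873e+00, -1.81857070e-04,  2.80981916e+00]), 'force': array([0.1134544 , 0.47562527, 0.19931223]), 'ft_torque': array([0.00419592, 0.03650098, 0.01019249]), 'gripper_width': 0.09308693266612944}
scene [[392.81190573   0.         321.81221989]
 [  0.         392.81190573 200.68362525]
 [  0.           0.           1.        ]] [0.0100795 0.        0.        0.        0.       ] [[ 0.87358284 -0.48654755 -0.01115826]
 [-0.19584362 -0.33045782 -0.92327835]
 [ 0.44553148  0.80874539 -0.38396952]] [-0.55515977  0.13561502  0.75158647]
top [[371.84041395   0.         320.06051087]
 [  0.         371.84041395 206.91829405]
 [  0.           0.           1.        ]] [0.02953995 0.         0.         0.         0.        ] [[-1.10053235e-02 -9.99939433e-01 -1.11082845e-04]
 [-9.78892005e-01  1.07963483e-02 -2.04092824e-01]
 [ 2.04081662e-01 -2.13736945e-03 -9.78951534e-01]] [-0.13188167  0.546749    0.81216532]
```

View pics/scene0.png

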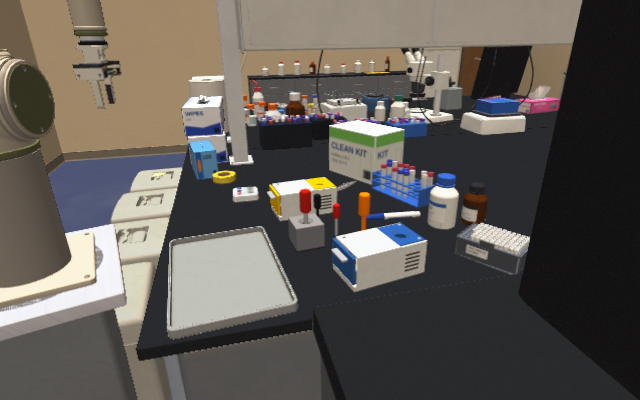

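View pics/top0.png

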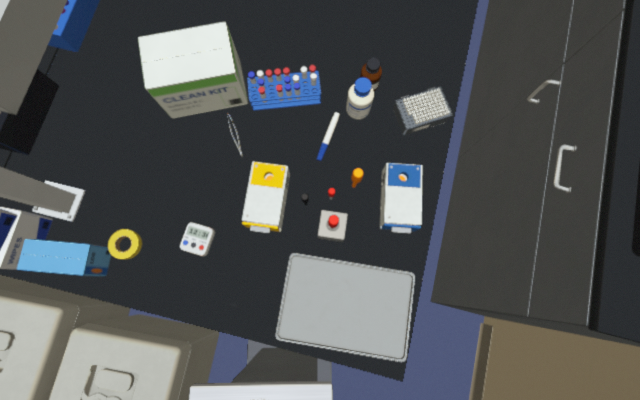

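The red-handled rods are the large one in the grey stand (top 333,221; scene 305,200) and a small one (top 332,191; scene 336,212). Black (305,198) and orange (358,175) are excluded by colour. The large one in the stand fits the description. I'll enlarge it and measure.

```bash
cat > h.py <<'E'
import numpy as np,cv2
def ray(d,uv):
    n=cv2.undistortPoints(np.array([[uv]],float),d["intrinsics"],d["distortion"])[0,0]
    R=np.array(d["R"]);t=np.array(d["t"]).ravel()
    return -R.T@t, R.T@np.array([n[0],n[1],1.])
def onz(d,uv,z):
    c,v=ray(d,uv); return c+v*(z-c[2])/v[2]
def proj(d,X):
    R=np.array(d["R"]);t=np.array(d["t"]).ravel()
    return cv2.projectPoints(np.array(X,float).reshape(-1,1,3),cv2.Rodrigues(R)[0],t,d["intrinsics"],np.array(d["distortion"]))[0][:,0]
def tri(d1,u1,d2,u2):
    c1,v1=ray(d1,u1);c2,v2=ray(d2,u2)
    A=np.c_[v1,-v2];s=np.linalg.lstsq(A,c2-c1,rcond=None)[0]
    p,q=c1+s[0]*v1,c2+s[1]*v2
    return (p+q)/2,np.linalg.norm(p-q)
E
python3 - <<'E'
from cell import bot,cams
from h import *
t=cams.grab_frame("top"); s=cams.grab_frame("scene")
print("top cam",ray(t,(320,200))[0],"scene",ray(s,(320,200))[0])
def blobs(d,cond,name,amin=8):
    h=cv2.cvtColor(d["frame"],cv2.COLOR_RGB2HSV); m=cv2.inRange(h,*cond)
    n,l,st,c=cv2.connectedComponentsWithStats(m)
    for i in range(1,n):
        if st[i,4]>=amin: print(name,st[i],c[i].round(1))
red=((0,180,90),(5,255,255))
blobs(t,red,"top red");blobs(s,red,"scene red")
for (d,n,x0,y0,x1,y1) in [(t,"t",230,145,440,245),(s,"s",260,160,440,290)]:
    im=d["frame"][y0:y1,x0:x1,::-1]; cv2.imwrite(f"pics/{n}c.png",cv2.resize(im,None,fx=3.8,fy=3.8,interpolation=cv2.INTER_CUBIC))
print("cab edge z0",[onz(t,p,0).round(3) for p in [(433,300),(480,0),(405,380),(440,270)]])
E
```

```text
top cam [ 0.36800877 -0.13604068  0.90664338] scene [ 0.17668194 -0.83313868  0.40760209]
top red [328 188   7   8  47] [331.2 191.5]
top red [329 216   9  11  81] [332.9 220.8]
scene red [257  88   4   3   8] [258.4  88.8]
scene red [300 189  11  24 219] [305.  200.7]
scene red [333 203   7  15  89] [336.3 210.5]
cab edge z0 [array([ 0.33 , -0.402,  0.   ]), array([ 1.138, -0.588,  0.   ]), array([ 0.156, -0.325,  0.   ]), array([ 0.399, -0.424,  0.   ])]
```

View pics/tc.png

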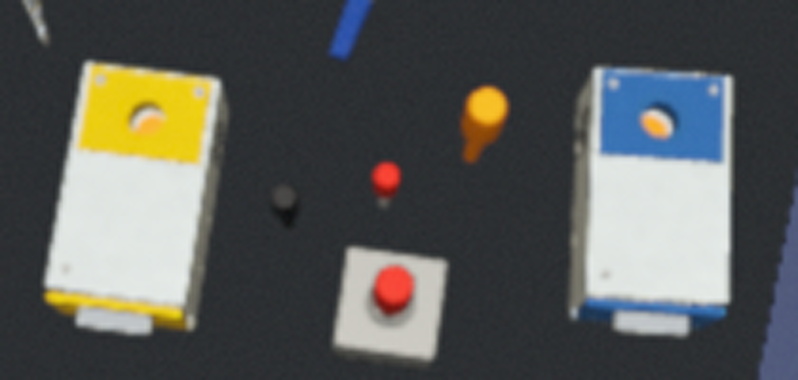

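View pics/sc.png

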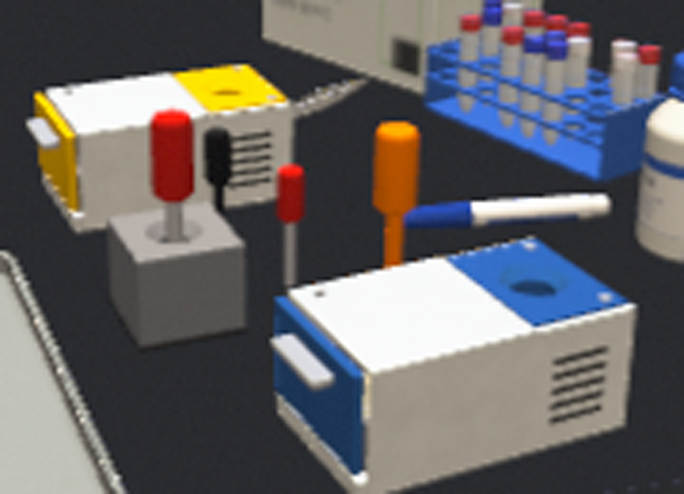

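The crops confirm it: the large red handle stands in the grey stand's bore (scene crop 172,155; top crop 394,288), and the small red one is free-standing behind it. Next I'll compute positions.

Run:
```python
from cell import bot,cams
from h import *
t=cams.grab_frame("top"); s=cams.grab_frame("scene")
T=lambda u,v:(230+(u+.5)/3.8-.5,145+(v+.5)/3.8-.5)
S=lambda u,v:(260+(u+.5)/3.8-.5,160+(v+.5)/3.8-.5)
c=[onz(t,T(*p),.054) for p in [(348,247),(447,260),(434,360),(333,347)]]
print("stand",np.mean(c,0),[np.linalg.norm(c[i]-c[i-1]).round(4) for i in range(4)], (c[1]-c[2]))
b=[onz(t,T(*p),.07) for p in [(597,68),(733,76),(728,305),(583,298)]]
print("blue",np.array(b).round(4)); print(np.mean(b,0))
ax=(b[0]+b[1]-b[2]-b[3])/2; print("len",np.linalg.norm(ax),"yaw",np.arctan2(ax[1],ax[0]),"hole from corners",(b[0]+b[1])/2-ax/np.linalg.norm(ax)*.029)
sc=[onz(s,S(*p),.07) for p in [(532,238),(634,304),(275,298)]]
print("scene blue corners",np.array(sc).round(4))
print("hole top",onz(t,T(659,121),.07),"hole scene",onz(s,S(533,285),.07))
print("tri hole",tri(t,T(659,121),s,S(533,285)))
print("handle top",onz(t,T(394,283),.122), "scene centroid tri", tri(t,(332.9,220.8),s,(305,200.7)))
# handle scene bottom/top
print("scene handle: top rim centre",onz(s,S(172,115),.122))
print("stand scene",[onz(s,S(*p),.054).round(4) for p in [(108,213),(170,265),(245,240)]])
for n,p,z in [("smallred",(386,175),.1),("orange",(487,102),.12),("black",(284,196),.1)]:
    print(n,onz(t,T(*p),z))
print("orange",tri(t,T(487,102),s,S(396,128)),"small",tri(t,T(386,172),s,S(291,168)))
```

```text
stand [ 0.50402856 -0.16605021  0.054     ] [np.float64(0.0625), np.float64(0.0613), np.float64(0.0622), np.float64(0.0616)] [ 0.0615041 -0.0094756  0.       ]
blue [[ 0.6474 -0.296   0.07  ]
 [ 0.6412 -0.3795  0.07  ]
 [ 0.4982 -0.367   0.07  ]
 [ 0.5033 -0.2808  0.07  ]]
[ 0.57253538 -0.33083682  0.07      ]
len 0.14419447375619882 yaw -0.0961121156127189 hole from corners [ 0.61543372 -0.33497261  0.07      ]
scene blue corners [[ 0.6463 -0.2966  0.07  ]
 [ 0.6415 -0.3769  0.07  ]
 [ 0.4982 -0.2863  0.07  ]]
hole top [ 0.61287701 -0.3323818   0.07      ] hole scene [ 0.61299817 -0.33788028  0.07      ]
tri hole (array([ 0.61493422, -0.33379666,  0.06718339]), np.float64(0.0027090454931766005))
handle top [ 0.50462158 -0.165835    0.122     ] scene centroid tri (array([ 0.50492914, -0.16575628,  0.09904977]), np.float64(0.00018233911541624005))
scene handle: top rim centre [ 0.50627068 -0.16423277  0.122     ]
stand scene [array([ 0.4835, -0.1247,  0.054 ]), array([ 0.4844, -0.2009,  0.054 ]), array([ 0.5332, -0.1946,  0.054 ])]
smallred [ 0.57297424 -0.16314131  0.1       ]
orange [ 0.61086094 -0.22176811  0.12      ]
black [ 0.56093661 -0.10309164  0.1       ]
orange (array([ 0.61224524, -0.22213343,  0.11306386]), np.float64(0.0016207196464597866)) small (array([ 0.58101272, -0.16392624,  0.07497696]), np.float64(0.0004178664815781272))
```

Run:
```python
from cell import bot,cams
from h import *
t=cams.grab_frame("top"); s=cams.grab_frame("scene")
print("post base", onz(t,(60,200),0),onz(s,(240,162),0))
print("blue box end", onz(t,(105,258),.0),onz(s,(205,175),0))
print("kit box",onz(t,(245,100),0))
# panel: corner hypotheses along scene rays
for p in [(245,48),(580,45)]:
    c,v=ray(s,p)
    for k in (.5,.75,1,1.25,1.5,2): print(p,k,(c+v*k).round(3), proj(t,c+v*k).round(0))
im=s["frame"][0:200,180:600,::-1];cv2.imwrite("pics/panel.png",cv2.resize(im,None,fx=1.9,fy=1.9))
d=cams.grab_frame("wrist");cv2.imwrite("pics/w0.png",d["frame"][:,:,::-1]);print(d["intrinsics"],d["tool_from_camera"],d["distortion"])
```

```text
post base [0.58151307 0.50299919 0.        ] [0.57333433 0.48812337 0.        ]
blue box end [0.43760135 0.37896482 0.        ] [0.4296151  0.40729638 0.        ]
kit box [ 8.47453089e-01  5.69110350e-02 -1.11022302e-16]
(245, 48) 0.5 [ 0.352 -0.317  0.396] [[456. 295.]]
(245, 48) 0.75 [ 0.44  -0.059  0.39 ] [[265. 233.]]
(245, 48) 1 [0.528 0.199 0.384] [[ 87. 175.]]
(245, 48) 1.25 [0.615 0.457 0.378] [[-84. 120.]]
(245, 48) 1.5 [0.703 0.715 0.372] [[-254.   66.]]
(245, 48) 2 [0.879 1.231 0.36 ] [[-601.  -44.]]
(580, 45) 0.5 [ 0.723 -0.523  0.394] [[572.  44.]]
(580, 45) 0.75 [ 0.997 -0.367  0.387] [[454. -98.]]
(580, 45) 1 [ 1.27  -0.212  0.38 ] [[ 357. -221.]]
(580, 45) 1.25 [ 1.544 -0.057  0.373] [[ 273. -329.]]
(580, 45) 1.5 [1.817 0.098 0.366] [[ 198. -427.]]
(580, 45) 2 [2.364 0.409 0.353] [[  71. -599.]]
[[302.71502364   0.         320.66613973]
 [  0.         302.71502364 195.10973887]
 [  0.           0.           1.        ]] [[-2.62940246e-04 -9.60790567e-01 -2.77274986e-01  7.77089822e-02]
 [ 9.99999842e-01 -1.14951913e-04 -5.49979259e-04 -3.27387596e-04]
 [ 4.96541594e-04 -2.77275087e-01  9.60790445e-01 -1.65255458e-01]
 [ 0.00000000e+00  0.00000000e+00  0.00000000e+00  1.00000000e+00]] [-0.05578725  0.          0.          0.          0.        ]
```

View pics/panel.png

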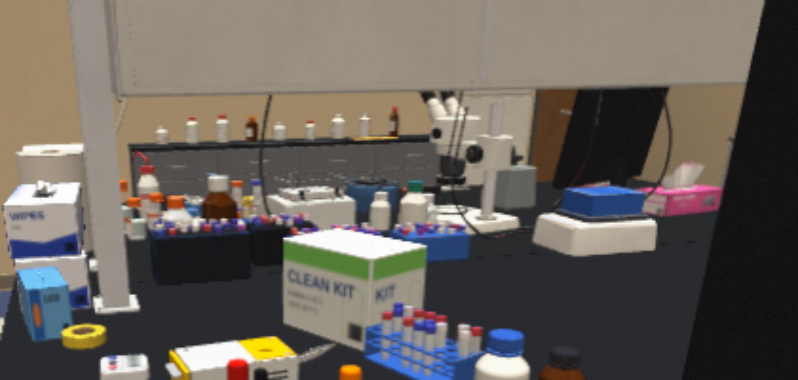

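View pics/w0.png

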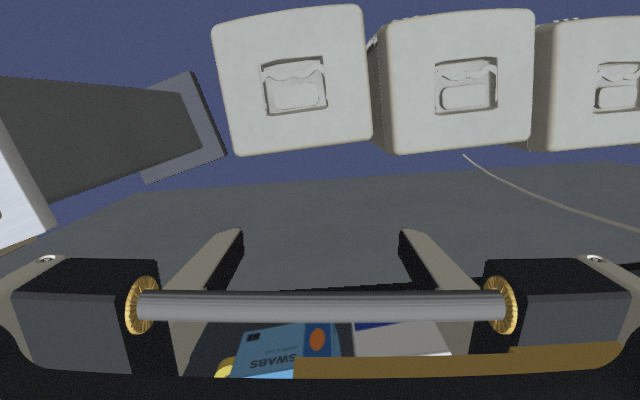

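The jaws can keep the start yaw, so no turn is needed and neighbouring rods clear. The overhead panel runs diagonally at the far left and back, clear of the path. Moving over to the rod now.

>>> apply_moves(commands=[{"dx":0.019,"dy":-0.046},{"dx":0.019,"dy":-0.046},{"dx":0.019,"dy":-0.046},{"dx":0.019,"dy":-0.046},{"dx":0.019,"dy":-0.046},{"dx":0.019,"dy":-0.046},{"dx":0.019,"dy":-0.046},{"dx":0.019,"dy":-0.046}], gripper=0.07)

```text
invalid input at $.commands[0]: expected keys dx, dy, dz, wx, wy, wz
```

>>> apply_moves(commands=[{"dx":0.019,"dy":-0.046},{"dx":0.019,"dy":-0.046},{"dx":0.019,"dy":-0.046},{"dx":0.019,"dy":-0.046},{"dx":0.019,"dy":-0.046},{"dx":0.019,"dy":-0.046},{"dx":0.01,"dy":-0.04},{}])

```text
invalid input at $.commands[0]: expected keys dx, dy, dz, wx, wy, wz
```

>>> apply_moves(commands=[{"dx":0.019,"dy":-0.046,"dz":0,"wx":0,"wy":0,"wz":0},{"dx":0.019,"dy":-0.046,"dz":0,"wx":0,"wy":0,"wz":0},{"dx":0.019,"dy":-0.046,"dz":0,"wx":0,"wy":0,"wz":0},{"dx":0.019,"dy":-0.046,"dz":0,"wx":0,"wy":0,"wz":0},{"dx":0.019,"dy":-0.046,"dz":0,"wx":0,"wy":0,"wz":0},{"dx":0.019,"dy":-0.046,"dz":0,"wx":0,"wy":0,"wz":0},{"dx":0.019,"dy":-0.046,"dz":0,"wx":0,"wy":0,"wz":0},{"dx":0.019,"dy":-0.046,"dz":0,"wx":0,"wy":0,"wz":0}], gripper=0.07)

```text
clock: 1.25
eef_pos: [0.3478, 0.1976, 0.219]
tcp_rot: [3.141, 0.001, 2.81]
force: [1.8, 0.9, 0.6]
gripper_width: 0.0704
```

>>> apply_moves(commands=[{"dx":0.019,"dy":-0.046,"dz":0,"wx":0,"wy":0,"wz":0},{"dx":0.019,"dy":-0.046,"dz":0,"wx":0,"wy":0,"wz":0},{"dx":0.019,"dy":-0.046,"dz":0,"wx":0,"wy":0,"wz":0},{"dx":0.019,"dy":-0.046,"dz":0,"wx":0,"wy":0,"wz":0},{"dx":0.019,"dy":-0.046,"dz":0,"wx":0,"wy":0,"wz":0},{"dx":0.019,"dy":-0.046,"dz":0,"wx":0,"wy":0,"wz":0},{"dx":0.01,"dy":-0.04,"dz":0,"wx":0,"wy":0,"wz":0},{"dx":0,"dy":0,"dz":0,"wx":0,"wy":0,"wz":0}])

```text
clock: 2.05
eef_pos: [0.4718, -0.1212, 0.2185]
tcp_rot: [-3.14, 0.0, 2.805]
force: [-0.3, 0.5, -0.4]
gripper_width: 0.0699
```

```bash
cat >> h.py <<'E'
from scipy.spatial.transform import Rotation as Ro
def wrist(bot,cams):
    s=bot.sense(); d=cams.grab_frame("wrist")
    T=np.eye(4);T[:3,:3]=Ro.from_euler("xyz",s["tcp_rot"]).as_matrix();T[:3,3]=s["eef_pos"]
    W=T@np.array(d["tool_from_camera"]); d["R"]=W[:3,:3].T; d["t"]=-W[:3,:3].T@W[:3,3]
    return s,d
E
python3 - <<'E'
from cell import bot,cams
from h import *
s,d=wrist(bot,cams); print(s["clock"],s["joints"],s["eef_pos"],s["tcp_rot"],s["force"])
cv2.imwrite("pics/w1.png",d["frame"][:,:,::-1])
for X in [(.5045,-.166,.122),(.504,-.166,.054),(.614,-.335,.07)]: print(X,proj(d,X))
E
```

```text
2.05 [-3.55607218e-01 -1.79389086e-01  1.79320147e+00 -1.43618910e-03
  1.52739940e+00 -1.58983382e+00] [ 0.47184796 -0.12120305  0.21847966] [-3.14015080e+00  3.53446888e-04  2.80508522e+00] [-0.28414344  0.51731398 -0.35145163]
(0.5045, -0.166, 0.122) [[288.02741966 243.59951555]]
(0.504, -0.166, 0.054) [[294.02666995 217.98097933]]
(0.614, -0.335, 0.07) [[200.68258213 338.61146011]]
```

View pics/w1.png

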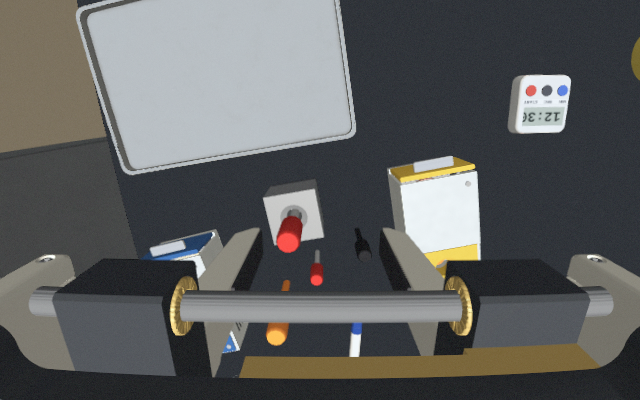

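The wrist view shows the handle top at about (290,243); I predicted (288,244), so the position is good to about 1 mm. Centring, descending and gripping.

>>> apply_moves(commands=[{"dx":0.0325,"dy":-0.035,"dz":0,"wx":0,"wy":0,"wz":0},{"dx":0,"dy":-0.01,"dz":0,"wx":0,"wy":0,"wz":0},{"dx":0,"dy":0,"dz":-0.04,"wx":0,"wy":0,"wz":0},{"dx":0,"dy":0,"dz":-0.04,"wx":0,"wy":0,"wz":0},{"dx":0,"dy":0,"dz":-0.03,"wx":0,"wy":0,"wz":0},{"dx":0,"dy":0,"dz":-0.02,"wx":0,"wy":0,"wz":0},{"dx":0,"dy":0,"dz":-0.01,"wx":0,"wy":0,"wz":0},{"dx":0,"dy":0,"dz":0,"wx":0,"wy":0,"wz":0}])

```text
clock: 2.9
eef_pos: [0.503, -0.1604, 0.0777]
tcp_rot: [3.141, -0.002, 2.811]
force: [-0.3, -1.1, 0.0]
gripper_width: 0.07
```

>>> apply_moves(commands=[{"dx":0,"dy":0,"dz":0,"wx":0,"wy":0,"wz":0},{"dx":0,"dy":0,"dz":0,"wx":0,"wy":0,"wz":0},{"dx":0,"dy":0,"dz":0,"wx":0,"wy":0,"wz":0},{"dx":0,"dy":0,"dz":0,"wx":0,"wy":0,"wz":0},{"dx":0,"dy":0,"dz":0,"wx":0,"wy":0,"wz":0},{"dx":0,"dy":0,"dz":0,"wx":0,"wy":0,"wz":0}], gripper=0.0, newtons=30)

```text
clock: 3.5
eef_pos: [0.504, -0.1618, 0.0788]
tcp_rot: [-3.142, 0.0, 2.81]
force: [-0.6, -0.1, -0.4]
gripper_width: 0.0268
```

Run:
```python
from cell import bot,cams
from h import *
s,d=wrist(bot,cams); print(s["clock"],s["joints"],s["eef_pos"],s["tcp_rot"],s["force"],s["gripper_width"])
cv2.imwrite("pics/w2.png",d["frame"][:,:,::-1])
c=cams.grab_frame("scene"); cv2.imwrite("pics/s2.png",cv2.resize(c["frame"][100:300,220:440,::-1],None,fx=2.9,fy=2.9))
```

```text
3.5 [-4.07499063e-01  5.38017476e-02  1.83272411e+00  3.70821253e-07
  1.25482441e+00 -1.64639962e+00] [ 0.5040077  -0.16179391  0.07881757] [-3.14157470e+00  2.41713640e-04  2.80969678e+00] [-0.56183976 -0.06924164 -0.43753341] 0.026752840074683006
```

View pics/s2.png

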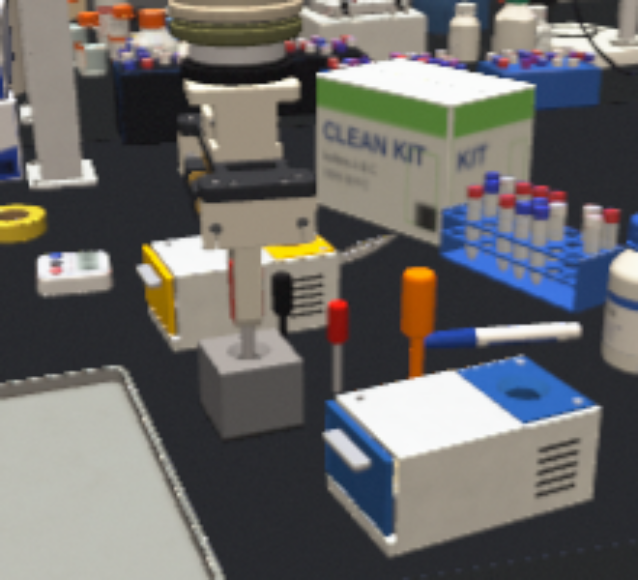

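The gripper is around the handle (width 26.8 mm) and still closing. I'll let it finish, then lift.

>>> apply_moves(commands=[{"dx":0,"dy":0,"dz":0,"wx":0,"wy":0,"wz":0},{"dx":0,"dy":0,"dz":0,"wx":0,"wy":0,"wz":0},{"dx":0,"dy":0,"dz":0,"wx":0,"wy":0,"wz":0}])

```text
clock: 3.9
eef_pos: [0.504, -0.1617, 0.0787]
tcp_rot: [-3.142, 0.0, 2.81]
force: [0.1, 0.4, 1.6]
gripper_width: 0.0231
```

>>> apply_moves(commands=[{"dx":0,"dy":0,"dz":0.02,"wx":0,"wy":0,"wz":0},{"dx":0,"dy":0,"dz":0.03,"wx":0,"wy":0,"wz":0},{"dx":0,"dy":0,"dz":0.03,"wx":0,"wy":0,"wz":0},{"dx":0,"dy":0,"dz":0.02,"wx":0,"wy":0,"wz":0},{"dx":0,"dy":0,"dz":0,"wx":0,"wy":0,"wz":0},{"dx":0,"dy":0,"dz":0,"wx":0,"wy":0,"wz":0}])

```text
clock: 4.5
eef_pos: [0.5038, -0.1617, 0.178]
tcp_rot: [-3.142, -0.0, 2.81]
force: [-0.7, 0.0, -1.6]
gripper_width: 0.0234
```

Run:
```python
from cell import bot,cams
from h import *
s,d=wrist(bot,cams); print(s["clock"],s["joints"],s["eef_pos"],s["tcp_rot"],s["force"],s["gripper_width"])
cv2.imwrite("pics/w3.png",d["frame"][:,:,::-1])
c=cams.grab_frame("scene"); cv2.imwrite("pics/s3.png",cv2.resize(c["frame"][100:300,220:440,::-1],None,fx=2.9,fy=2.9))
```

```text
4.5 [-4.07441605e-01 -3.89766183e-02  1.73728856e+00 -5.37048171e-05
  1.44335156e+00 -1.64644070e+00] [ 0.5038305  -0.1617065   0.17798676] [-3.14154489e+00 -7.46694945e-05  2.80980225e+00] [-0.74906056  0.02425245 -1.5576315 ] 0.023400480360017104
```

View pics/s3.png

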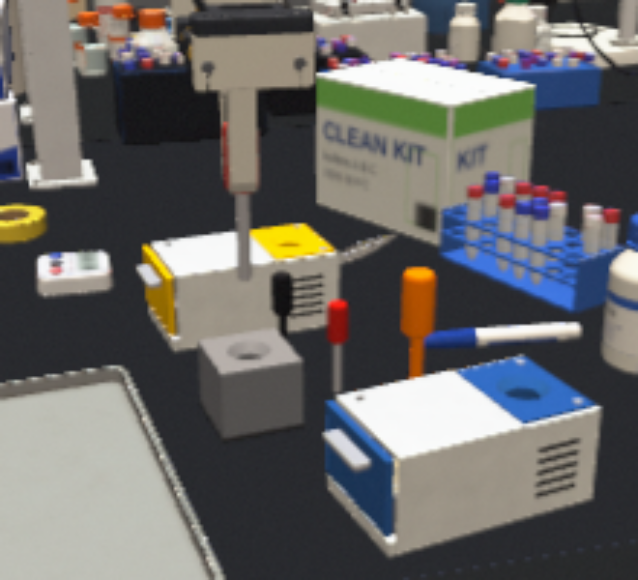

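View pics/w3.png

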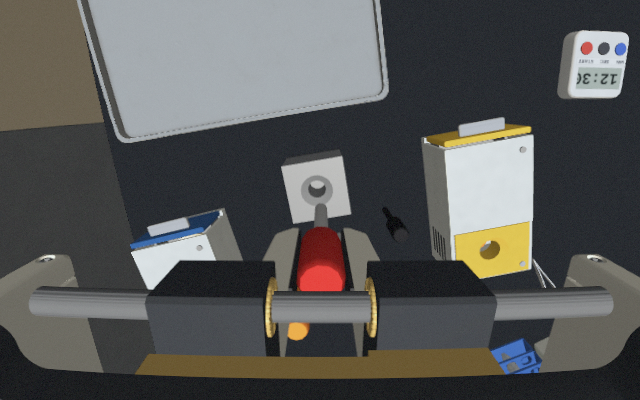

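The rod is lifted, hanging vertically (scene crop: foot at 244,276), and the stand bore is visible in the wrist view at (317,189). Next: measure the rod's foot relative to the TCP, the stand bore, and the hole.

Run:
```python
from cell import bot,cams
from h import *
s,d=wrist(bot,cams); p=s["eef_pos"]; c=cams.grab_frame("scene")
print("bore",onz(d,(317.5,189),.054)); 
foot=np.array([p[0]+.001,p[1]-.0004,p[2]-.069])
print("pred foot",foot,"scene",proj(c,foot),"seen",(220+244.5/2.9-.5,100+277/2.9-.5),"wrist",proj(d,foot))
im=d["frame"][140:260,260:400,::-1];cv2.imwrite("pics/w3c.png",cv2.resize(im,None,fx=5,fy=5,interpolation=cv2.INTER_CUBIC))
```

```text
bore [ 0.50054901 -0.16424233  0.054     ]
pred foot [ 0.5039119  -0.16167056  0.10755426] scene [[303.49597045 196.31099965]] seen (303.8103448275862, 195.01724137931035) wrist [[321.1532601  208.51447293]]
```

View pics/w3c.png

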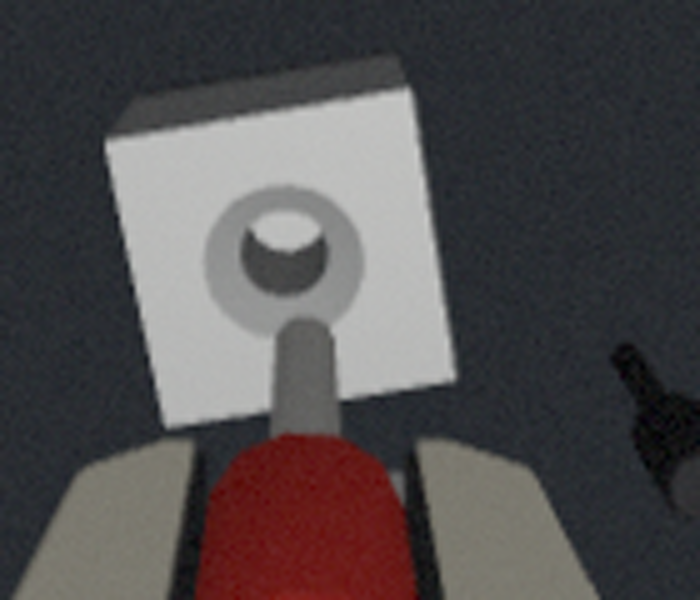

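>>> apply_moves(commands=[{"dx":0.022,"dy":-0.0346,"dz":0,"wx":0,"wy":0,"wz":0},{"dx":0.022,"dy":-0.0346,"dz":0,"wx":0,"wy":0,"wz":0},{"dx":0.022,"dy":-0.0346,"dz":0,"wx":0,"wy":0,"wz":0},{"dx":0.022,"dy":-0.0346,"dz":0,"wx":0,"wy":0,"wz":0},{"dx":0.022,"dy":-0.0346,"dz":0,"wx":0,"wy":0,"wz":0},{"dx":0,"dy":0,"dz":0,"wx":0,"wy":0,"wz":0},{"dx":0,"dy":0,"dz":0,"wx":0,"wy":0,"wz":0},{"dx":0,"dy":0,"dz":0,"wx":0,"wy":0,"wz":0}])

```text
clock: 5.5
eef_pos: [0.6134, -0.3338, 0.1778]
tcp_rot: [3.141, -0.001, 2.81]
force: [0.1, 0.1, -1.1]
gripper_width: 0.0235
```

Run:
```python
from cell import bot,cams
from h import *
s,d=wrist(bot,cams); p=s["eef_pos"]; c=cams.grab_frame("scene"); t=cams.grab_frame("top")
print(s["clock"],p,s["tcp_rot"],s["force"],s["gripper_width"],s["joints"])
foot=np.array([p[0]+.001,p[1]-.0004,p[2]-.069])
print("pred foot",foot,"wrist",proj(d,foot),"scene",proj(c,foot),"hole w",proj(d,(.614,-.335,.07)),"hole s",proj(c,(.614,-.335,.07)))
a=d["frame"][150:290,250:410,::-1];b=c["frame"][190:290,330:444,::-1]
a=cv2.resize(a,(400,350),interpolation=2);b=cv2.resize(b,(399,350),interpolation=2)
cv2.imwrite("pics/p4.png",np.hstack([a,b]))
```

```text
5.5 [ 0.61343038 -0.33381364  0.17784191] [ 3.14100630e+00 -1.42834718e-03  2.81011739e+00] [ 0.05675694  0.12807697 -1.09188226] 0.023500259764765802 [-5.71863413e-01  4.16612706e-01  1.22450317e+00  2.29977343e-04
  1.50200365e+00 -1.81120004e+00]
pred foot [ 0.61443038 -0.33421364  0.10884191] wrist [[321.12170082 208.39262945]] scene [[400.59620308 214.58719253]] hole w [[320.11714229 195.08332146]] hole s [[399.3117102 233.8814149]]
```

View pics/p4.png

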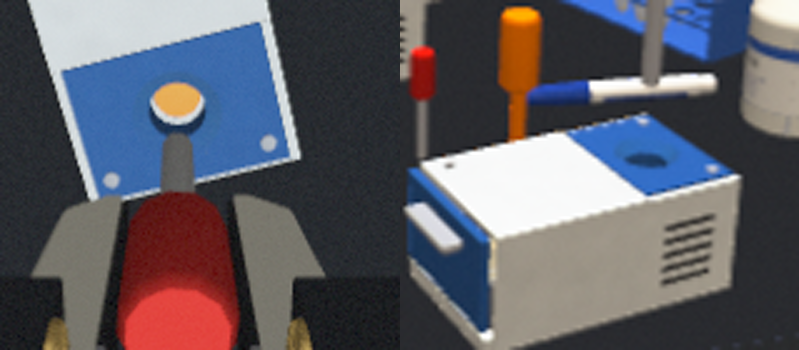

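Run:
```python
from cell import bot,cams
from h import *
s,d=wrist(bot,cams); c=cams.grab_frame("scene")
print("hole wrist",onz(d,(321.2,193),.07),"tri",tri(d,(321.2,193),c,(400,234.6)), "head wrist z.04", onz(d,(321.2,189),.04))
```

```text
hole wrist [ 0.61350675 -0.33364799  0.07      ] tri (array([ 0.61500179, -0.33441704,  0.06774005]), np.float64(0.0020356932130379548)) head wrist z.04 [ 0.61742355 -0.33495843  0.04      ]
```

The hole (0.614, -0.334) and the foot (0.614, -0.334) agree within 1–2 mm, and the margin is 6 mm. Going down into the hole, stopping above the catch.

>>> apply_moves(commands=[{"dx":0,"dy":0,"dz":-0.02,"wx":0,"wy":0,"wz":0},{"dx":0,"dy":0,"dz":-0.015,"wx":0,"wy":0,"wz":0},{"dx":0,"dy":0,"dz":-0.01,"wx":0,"wy":0,"wz":0},{"dx":0,"dy":0,"dz":-0.01,"wx":0,"wy":0,"wz":0},{"dx":0,"dy":0,"dz":0,"wx":0,"wy":0,"wz":0},{"dx":0,"dy":0,"dz":0,"wx":0,"wy":0,"wz":0}])

```text
clock: 6.35
eef_pos: [0.6139, -0.3347, 0.1236]
tcp_rot: [3.142, -0.0, 2.81]
force: [0.7, 0.3, -0.5]
gripper_width: 0.0235
```

Run:
```python
from cell import bot,cams
from h import *
s,d=wrist(bot,cams); c=cams.grab_frame("scene")
print(s["eef_pos"],s["force"])
a=d["frame"][150:290,250:410,::-1];b=c["frame"][190:290,330:444,::-1]
a=cv2.resize(a,(400,350),interpolation=2);b=cv2.resize(b,(399,350),interpolation=2)
cv2.imwrite("pics/p5.png",np.hstack([a,b]))
```

```text
[ 0.61387673 -0.33470808  0.12363538] [ 0.65142398  0.2667912  -0.48389164]
```

View pics/p5.png

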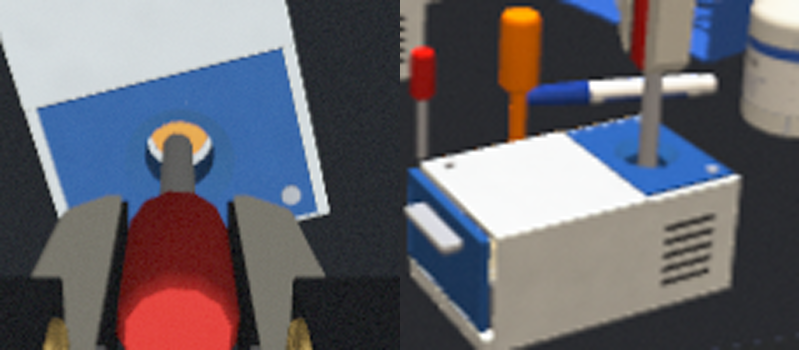

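The rod is inside the hole in both views (wrist crop 178,150; scene crop 648,160) with no contact force. Pushing on to the catch.

>>> apply_moves(commands=[{"dx":0,"dy":0,"dz":-0.006,"wx":0,"wy":0,"wz":0},{"dx":0,"dy":0,"dz":-0.005,"wx":0,"wy":0,"wz":0},{"dx":0,"dy":0,"dz":-0.004,"wx":0,"wy":0,"wz":0},{"dx":0,"dy":0,"dz":0,"wx":0,"wy":0,"wz":0}])

```text
clock: 6.85
eef_pos: [0.6137, -0.3346, 0.1079]
tcp_rot: [3.141, -0.001, 2.81]
force: [0.9, -0.5, -0.6]
gripper_width: 0.0236
```

>>> apply_moves(commands=[{"dx":0,"dy":0,"dz":-0.003,"wx":0,"wy":0,"wz":0},{"dx":0,"dy":0,"dz":-0.003,"wx":0,"wy":0,"wz":0},{"dx":0,"dy":0,"dz":0,"wx":0,"wy":0,"wz":0},{"dx":0,"dy":0,"dz":0,"wx":0,"wy":0,"wz":0}])

```text
clock: 7.25
eef_pos: [0.614, -0.3348, 0.103]
tcp_rot: [-3.142, 0.0, 2.81]
force: [-1.6, 0.9, 2.4]
gripper_width: 0.0233
```

>>> apply_moves(commands=[{"dx":0,"dy":0,"dz":-0.003,"wx":0,"wy":0,"wz":0},{"dx":0,"dy":0,"dz":-0.002,"wx":0,"wy":0,"wz":0},{"dx":0,"dy":0,"dz":0,"wx":0,"wy":0,"wz":0},{"dx":0,"dy":0,"dz":0,"wx":0,"wy":0,"wz":0}])

```text
clock: 7.65
eef_pos: [0.6142, -0.3348, 0.0983]
tcp_rot: [-3.141, 0.001, 2.81]
force: [-0.9, 1.8, 5.8]
gripper_width: 0.0231
```

Run:
```python
from cell import bot,cams
from h import *
s,d=wrist(bot,cams); c=cams.grab_frame("scene")
print(s["eef_pos"],s["force"])
b=c["frame"][160:300,220:444,::-1]
cv2.imwrite("pics/p6.png",cv2.resize(b,None,fx=3,fy=3,interpolation=2))
```

```text
[ 0.61417182 -0.33479767  0.09832394] [-0.92434432  1.76464027  5.75929186]
```

View pics/p6.png

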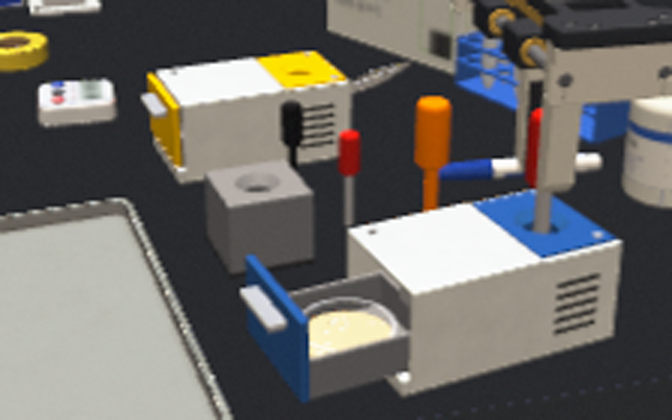

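The blue drawer is out with the Petri dish in it (crop 300,330), and yellow is shut. Withdrawing and returning over the stand.

>>> apply_moves(commands=[{"dx":0,"dy":0,"dz":0.02,"wx":0,"wy":0,"wz":0},{"dx":0,"dy":0,"dz":0.03,"wx":0,"wy":0,"wz":0},{"dx":0,"dy":0,"dz":0.03,"wx":0,"wy":0,"wz":0},{"dx":0,"dy":0,"dz":0,"wx":0,"wy":0,"wz":0},{"dx":0,"dy":0,"dz":0,"wx":0,"wy":0,"wz":0}])

```text
clock: 8.25
eef_pos: [0.6144, -0.335, 0.1781]
tcp_rot: [-3.141, 0.002, 2.81]
force: [-0.5, 0.2, -0.8]
gripper_width: 0.0237
```

>>> apply_moves(commands=[{"dx":-0.022,"dy":0.034,"dz":0,"wx":0,"wy":0,"wz":0},{"dx":-0.022,"dy":0.034,"dz":0,"wx":0,"wy":0,"wz":0},{"dx":-0.022,"dy":0.034,"dz":0,"wx":0,"wy":0,"wz":0},{"dx":-0.022,"dy":0.034,"dz":0,"wx":0,"wy":0,"wz":0},{"dx":-0.022,"dy":0.034,"dz":0,"wx":0,"wy":0,"wz":0},{"dx":0,"dy":0,"dz":0,"wx":0,"wy":0,"wz":0},{"dx":0,"dy":0,"dz":0,"wx":0,"wy":0,"wz":0},{"dx":0,"dy":0,"dz":0,"wx":0,"wy":0,"wz":0}])

```text
clock: 9.05
eef_pos: [0.504, -0.1651, 0.1768]
tcp_rot: [-3.141, -0.001, 2.81]
force: [-0.5, 0.0, -0.2]
gripper_width: 0.0233
```

Run:
```python
from cell import bot,cams
from h import *
s,d=wrist(bot,cams); c=cams.grab_frame("scene"); p=s["eef_pos"]
print(s["clock"],s["eef_pos"],s["force"],s["gripper_width"])
foot=np.array([p[0]+.001,p[1]-.0004,p[2]-.069])
print("foot w",proj(d,foot),"s",proj(c,foot))
for X in [(.504,-.166,.054),(.5045,-.166,.054)]: print(proj(d,X),proj(c,X))
h=cv2.cvtColor(d["frame"],cv2.COLOR_RGB2HSV)
m=(h[:,:,2]>130)&(h[:,:,1]<40);m[:,:270]=0;m[:,365:]=0;m[:150]=0;m[240:]=0
n,l,st,ce=cv2.connectedComponentsWithStats(m.astype(np.uint8)); print(st[1:][st[1:,4]>200])
a=cv2.resize(d["frame"][150:250,260:380,::-1],(480,400),interpolation=2);b=cv2.resize(c["frame"][180:260,270:334,::-1],(320,400),interpolation=2)
cv2.imwrite("pics/p7.png",np.hstack([a,b]))
```

```text
9.05 [ 0.50398117 -0.16513334  0.17684825] [-0.53068998  0.00260261 -0.18395803] 0.023267083142975008
foot w [[321.18844882 208.33191257]] s [[304.81061365 196.68600134]]
[[320.36439031 190.18585757]] [[305.20745305 220.73238638]]
[[320.52983209 190.6485184 ]] [[305.42086631 220.68010485]]
[[ 284  155   70   68 3246]]
```

View pics/p7.png

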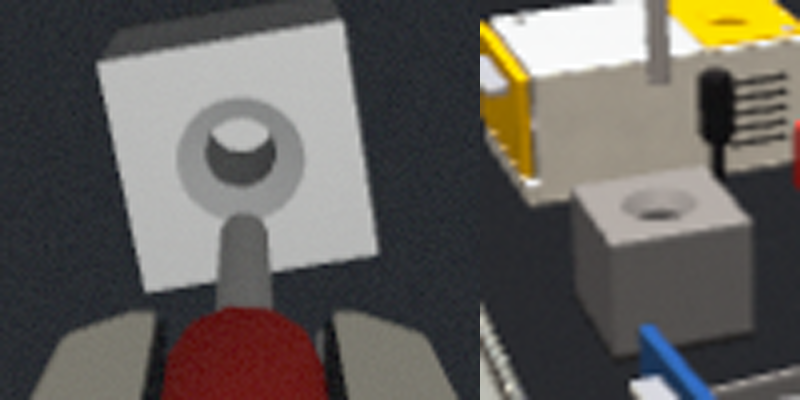

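The bore mouth is at wrist (320,189) and scene (306,221), matching (0.504, -0.166). The foot is about 1 mm off. Lowering into the stand.

>>> apply_moves(commands=[{"dx":-0.001,"dy":0,"dz":-0.02,"wx":0,"wy":0,"wz":0},{"dx":0,"dy":0,"dz":-0.02,"wx":0,"wy":0,"wz":0},{"dx":0,"dy":0,"dz":-0.015,"wx":0,"wy":0,"wz":0},{"dx":0,"dy":0,"dz":-0.015,"wx":0,"wy":0,"wz":0},{"dx":0,"dy":0,"dz":-0.012,"wx":0,"wy":0,"wz":0},{"dx":0,"dy":0,"dz":-0.01,"wx":0,"wy":0,"wz":0},{"dx":0,"dy":0,"dz":0,"wx":0,"wy":0,"wz":0},{"dx":0,"dy":0,"dz":0,"wx":0,"wy":0,"wz":0}])

```text
clock: 9.95
eef_pos: [0.5031, -0.1648, 0.0859]
tcp_rot: [-3.142, 0.0, 2.81]
force: [-0.1, -0.5, -0.6]
gripper_width: 0.0237
```

>>> apply_moves(commands=[{"dx":0,"dy":0,"dz":-0.003,"wx":0,"wy":0,"wz":0},{"dx":0,"dy":0,"dz":-0.003,"wx":0,"wy":0,"wz":0},{"dx":0,"dy":0,"dz":0,"wx":0,"wy":0,"wz":0},{"dx":0,"dy":0,"dz":0,"wx":0,"wy":0,"wz":0}])

```text
clock: 10.35
eef_pos: [0.503, -0.1647, 0.0797]
tcp_rot: [-3.142, 0.0, 2.81]
force: [-0.5, 0.1, -1.3]
gripper_width: 0.0234
```

>>> apply_moves(commands=[{"dx":0,"dy":0,"dz":0,"wx":0,"wy":0,"wz":0},{"dx":0,"dy":0,"dz":0,"wx":0,"wy":0,"wz":0},{"dx":0,"dy":0,"dz":0,"wx":0,"wy":0,"wz":0},{"dx":0,"dy":0,"dz":0,"wx":0,"wy":0,"wz":0},{"dx":0,"dy":0,"dz":0,"wx":0,"wy":0,"wz":0},{"dx":0,"dy":0,"dz":0,"wx":0,"wy":0,"wz":0},{"dx":0,"dy":0,"dz":0,"wx":0,"wy":0,"wz":0},{"dx":0,"dy":0,"dz":0,"wx":0,"wy":0,"wz":0}], gripper=0.07)

```text
clock: 11.15
eef_pos: [0.5029, -0.1647, 0.0797]
tcp_rot: [-3.142, 0.0, 2.81]
force: [-0.3, 0.2, 0.0]
gripper_width: 0.0698
```

>>> apply_moves(commands=[{"dx":0,"dy":0,"dz":0.02,"wx":0,"wy":0,"wz":0},{"dx":0,"dy":0,"dz":0.03,"wx":0,"wy":0,"wz":0},{"dx":0,"dy":0,"dz":0.04,"wx":0,"wy":0,"wz":0},{"dx":0,"dy":0,"dz":0.04,"wx":0,"wy":0,"wz":0},{"dx":-0.03,"dy":0.03,"dz":0.02,"wx":0,"wy":0,"wz":0},{"dx":-0.03,"dy":0.03,"dz":0,"wx":0,"wy":0,"wz":0},{"dx":0,"dy":0,"dz":0,"wx":0,"wy":0,"wz":0},{"dx":0,"dy":0,"dz":0,"wx":0,"wy":0,"wz":0}])

```text
clock: 11.95
eef_pos: [0.4428, -0.1044, 0.23]
tcp_rot: [-3.141, 0.001, 2.811]
force: [0.4, -0.1, -0.7]
gripper_width: 0.07
```

Run:
```python
from cell import bot,cams
from h import *
s,d=wrist(bot,cams); c=cams.grab_frame("scene"); t=cams.grab_frame("top")
print(s["clock"],s["eef_pos"],s["force"],s["gripper_width"])
h=cv2.cvtColor(c["frame"],cv2.COLOR_RGB2HSV); m=cv2.inRange(h,(0,180,90),(5,255,255))
n,l,st,ce=cv2.connectedComponentsWithStats(m); print([ (st[i],ce[i]) for i in range(1,n) if st[i,4]>50])
a=cv2.resize(c["frame"][160:300,220:444,::-1],(560,350),interpolation=2);b=cv2.resize(t["frame"][150:290,230:326+0,::-1],(240,350))
cv2.imwrite("pics/p8.png",a); cv2.imwrite("pics/p8w.png",d["frame"][:,:,::-1])
```

```text
11.95 [ 0.44284078 -0.10436725  0.22998952] [ 0.39488553 -0.13449653 -0.71831287] 0.07004101637403343
[(array([300, 189,  11,  24, 219], dtype=int32), array([304.68493151, 200.25114155])), (array([333, 203,   7,  15,  89], dtype=int32), array([336.28089888, 210.53932584]))]
```

View pics/p8.png

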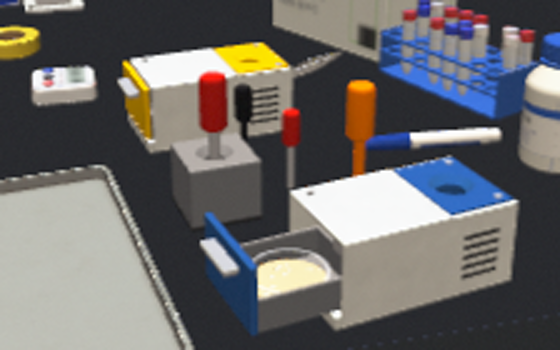

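View pics/p8w.png

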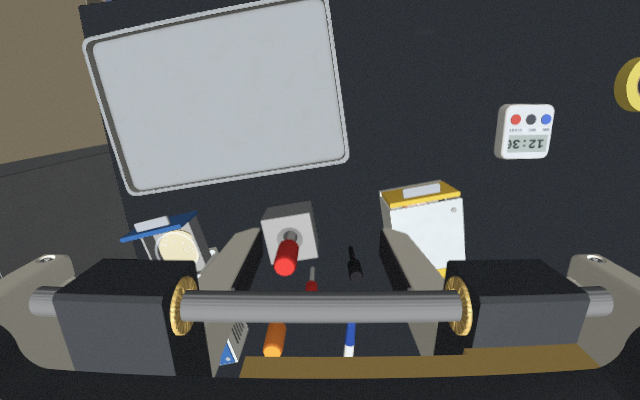

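The rod is upright in its stand: the handle's box in the scene view (300,189, 11x24 px) is identical to the start. Blue is fully open, yellow is shut, and the arm is clear.

```bash
python3 -c "
from cell import bot
print(bot.job_done())"
```

```text
the job is handed in; nothing more can be done
None
```

I released the blue drawer with the large red-handled rod, put the rod back in its stand and handed the job in at about 12 s on the robot's clock. The hand-in reports no verdict, so what follows is from my own checks.

- **Push:** the rod went straight down the blue unit's hole, with about 6 N measured at the wrist. The picture then showed the blue drawer out with its Petri dish still in it.
- **Rod:** it stands upright in its stand. In the scene camera its handle covers the same pixel box as at the start.
- **Yellow drawer and arm:** the yellow drawer looks shut. The gripper is open and well clear, with under 1 N on it.
- **Disagreements:** no check failed. The camera estimates of the hole and the stand bore differed by 1–5 mm between views. The final close-up view, just before going down, put the rod within about 1–2 mm of each. The first move call was refused for missing keys, and nothing moved.

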